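# Press the walnut button cap home

### The arm

A 6-joint arm with a two-finger parallel gripper is mounted at the origin on the work surface. World frame = base frame: x ahead of the robot, y to its left, z up, the work surface at z = 0. Lengths are in m, angles in rad, forces in N, time in s.
With the tool pointing down it reaches from about 0.425 to 0.95 m from the base axis. Payload 3.5 kg.
Tool frame: the origin (TCP) lies on the centre line of the jaws, within the pads' length; the fingertips stand 11 mm ahead of it and the grasp point (between the pads) lies 8 mm behind it; y points along the fingers, x is the direction in which the jaws open and shut, and the axes are right-handed (so a half turn about y gives the same grasp; the last joint's range is limited). The gripper opens to 85 mm and grips with 20 to 120 N. Pads are 22 mm wide; open, the fingers measure 114 mm over their backs; the gripper's body (76 mm by 85 mm) begins 54 mm behind the grasp point. The pads swing forward as they close: fully open they stand 13 mm farther back than shut.
Start: joints at [1.161, 0.286, 1.577, -0, 1.279, -0.15], TCP at [0.173, 0.652, 0.242] pointing down, gripper open.
Joint ranges: [-2.77, 2.77], [-0.9, 2.22], [0.21, 2.48], [-1.53, 4.67], [0.24, 2.81], [-2.84, 2.84]. Speed limits (rad/s): [2.79, 2.79, 3.14, 3.14, 3.14, 3.14].

### API

Orientations are given as a unit quaternion [x, y, z, w].
In Python, from plant import get_state, read_camera, sign_off gives the robot as it stands.
- The arm moves only by the shell command python3 -m inch 'ROWS' [FORCE]. ROWS is JSON, a list of rows, each an object of numbers: "ax", "ay", "az": the turn, a rotation vector about the tool's x, y, z in rad; "x", "y", "z": the shift along the tool's x, y, z in mm; "hand": the closure, from -1 (fully open) to 1 (shut). In form: [{"ax": .., "ay": .., "az": .., "x": .., "y": .., "z": .., "hand": ..}, ...]. A call has 1 to 5 rows; each row shifts and turns the commanded pose from where the row before left it, along the tool's axes as they then stand; what a row does not reach is not made up. A row lasts 1/12 s, in which the tool goes at most 41.7 mm and 7.16 degrees, less where a joint would pass 70% of its speed; a pose out of reach is approached as far as the arm can. A call with a gripper value outside its range is refused whole. The fingers move at their own pace and stop on an object; FORCE is the grip in N (left out, the last holds). Time passes only in rows, so rows that do not move let the fingers close. It gives the time, the measured TCP pose, the force and the opening at its end, in the units of the state.
- get_state(): the state, without advancing time (a new reading comes with each control period).
- read_camera(name): name is "scene" or "side" or "wrist"; returns a dict with "img" (480x640x3 uint8, red, green, blue), "fov_y" (degrees; the focal length in pixels is half the picture's height over the tangent of half this angle, whatever the lens; pixels are square), "cx", "cy" (the principal point, pixels), "T" (4x4, takes a point from camera to world coordinates); the wrist camera has in their place "T_tool_cam" (4x4, takes a point from camera to tool coordinates, whose origin is the TCP and whose axes are the tool frame's). Camera axes: x right, y down, z forward; pixel columns grow to the right and rows downward; lengths in m; the calibration is good to about 2 mm. A picture is of the moment at which its call begins: read the wrist's pose just before it. There is no depth.
- sign_off(): hands the job in, once; it reports no verdict.
The state is a dict: "time": time; "qpos": joint angles; "dq": joint speeds; "joint_efforts": joint torques, N m; "eef_pos": TCP position; "tcp_rot": TCP orientation; "contact_force": force on the tool from outside, world axes, zero at the start; "wrist_torque": the same for the moment, N m; "opening": opening from 0.0 (shut) to 1.0 (fully open).
Only numpy, scipy, OpenCV 4.12 (cv2) and the standard library are available. Lean on these libraries where they do the work, as an engineer would, in place of code of your own. Each camera call takes 0.05 s, during which the arm holds its last target. There are 200 camera calls.

### The job

Four wooden button caps stand proud in the plywood panel on the bench. Press the dark walnut cap gently straight down with the fingertips until its head is fully seated on the panel, then withdraw. Do not touch the three pale maple caps, which must stay proud, draw no cap out, and leave the glue bottle, tape measure and pencil where they are.

Things in the scene. Friction and masses are not known exactly. Their poses are not given: they have to be found in the camera images.
- panel: Birch plywood panel lying flat on the bench, fixed between four small brass bench dogs (14 mm high) along its long edges. 260 mm along its x, 380 mm along its y, 18 mm thick; origin at the centre of its underside, z up. Four button caps stand in a rough row along its y axis, in any order, at least 70 mm apart centre to centre and within 25 mm of that axis.
- walnut (a joint): Slide of the DARK BROWN walnut button cap, the one to press, in metres: it reads 0 when the underside of its head stands 10 mm above the panel and grows as it goes down, 0.010 = fully home, head seated on the panel (hard stop). Starts at 0 to 0.002. The fit resists with about 5 N all the way down (a little more when pushed faster), then the force rises sharply at the stop; the cap stays wherever it is left and does not spring back. Negative values mean it is being drawn out.
- walnut_top (a point): Centre of the top of the dark walnut cap's domed round head. Head 30 mm across and 7 mm high, on a 12 mm shank in the panel. Proud, this point is 15 to 17 mm above the panel's top face; seated, 7 mm above it (25 mm above the bench). It moves straight down as the cap is pressed.
- maple_a (a joint): Slide of one of three PALE maple button caps in the panel, same shape, scale and stiffness as the walnut one (0 = 10 mm proud, 0.010 = home). Starts at 0 to 0.002. Only trial-fitted: not to be touched.
- maple_a_top (a point): Centre of the top of that pale maple cap's domed head (30 mm across, 7 mm high).
- maple_b (a joint): Slide of one of three PALE maple button caps in the panel, same shape, scale and stiffness as the walnut one (0 = 10 mm proud, 0.010 = home). Starts at 0 to 0.002. Only trial-fitted: not to be touched.
- maple_b_top (a point): Centre of the top of that pale maple cap's domed head (30 mm across, 7 mm high).
- maple_c (a joint): Slide of one of three PALE maple button caps in the panel, same shape, scale and stiffness as the walnut one (0 = 10 mm proud, 0.010 = home). Starts at 0 to 0.002. Only trial-fitted: not to be touched.
- maple_c_top (a point): Centre of the top of that pale maple cap's domed head (30 mm across, 7 mm high).
- glue: White glue bottle with green label and cap, 60 mm across, 165 mm high, loose, standing on the bench off one end of the panel. Origin at the centre of its underside.
- tape: Yellow tape measure, 66 x 40 mm and 62 mm high, loose, on the bench off the other end of the panel. Origin at the centre of its underside.
- pencil: Flat red carpenter's pencil, 170 mm long, 14 mm wide, 8 mm high, loose, lying on the panel's top face along its near long edge. Origin at its underside, at the middle of the red part; x along the pencil towards its point.
Mind the look-alikes: they are no part of the job. Of the things that look like the glue, take the one that is farthest from the robot's base at the start.

How it is judged:
By the outcome, as a careful person would: the job done as asked, in the order asked, and still so for the second after the job is handed in, with the robot touching nothing.
It also fails if it takes over 32 s, if anything falls off the work surface, if the arm or the gripper's body presses on something with over 40 N, if the wrist force passes 120 N, or if a joint passes its speed limit or range.

## Working session

There is one attempt and no reset: what is moved stays moved. The work goes in short steps, Python scripts to look and compute and a shell command to move; the robot and the scene stay as the last step left them, time stands still between calls to the robot, and variables do not carry over. Pictures are saved under pics/ and viewed, about 8 in all and at most 12, crops included, and the job is handed in when it is done.

```bash
mkdir -p pics; ls
python3 - <<'E'
from plant import *
import cv2,numpy as np
s=get_state();print(s)
for n in("scene","side"):
    c=read_camera(n);cv2.imwrite(f"pics/{n}0.png",c["img"][:,:,::-1]);np.savez(f"pics/{n}0.npz",**{k:np.array(v) for k,v in c.items()})
    print(n,c["fov_y"],c["cx"],c["cy"],np.round(c["T"],3).tolist())
E
```

```text
pics
{'time': 0.0, 'qpos': array([ 1.16101838e+00,  2.87180566e-01,  1.57817033e+00,  2.37996952e-05,
        1.27862206e+00, -1.49949223e-01]), 'dq': array([ 0.00140094, -0.00067319, -0.00115794,  0.00149381, -0.00044485,
        0.00145773]), 'joint_efforts': array([-1.36761500e-03, -4.05985379e+01, -2.92623228e+01, -2.49933428e-04,
        5.93260105e-03,  6.96583005e-07]), 'eef_pos': array([0.17309558, 0.65177363, 0.24094084]), 'tcp_rot': array([ 0.5609627 ,  0.43026945, -0.43174985, -0.56016169]), 'contact_force': array([-0.34653151,  0.96538328,  0.68300992]), 'wrist_torque': array([ 0.00127825, -0.02134113,  0.03939255]), 'opening': 1.004186575155165}
scene 43.52680713482062 320.116328500412 240.79098156856455 [[0.739, 0.399, -0.543, 1.155], [0.674, -0.462, 0.577, -0.714], [-0.02, -0.792, -0.61, 0.841], [0.0, 0.0, 0.0, 1.0]]
side 44.85727060530405 316.2783666105296 247.04590459125907 [[-0.995, -0.084, 0.058, 0.39], [-0.101, 0.747, -0.657, 0.863], [0.011, -0.66, -0.752, 1.027], [0.0, 0.0, 0.0, 1.0]]
```

View pics/scene0.png

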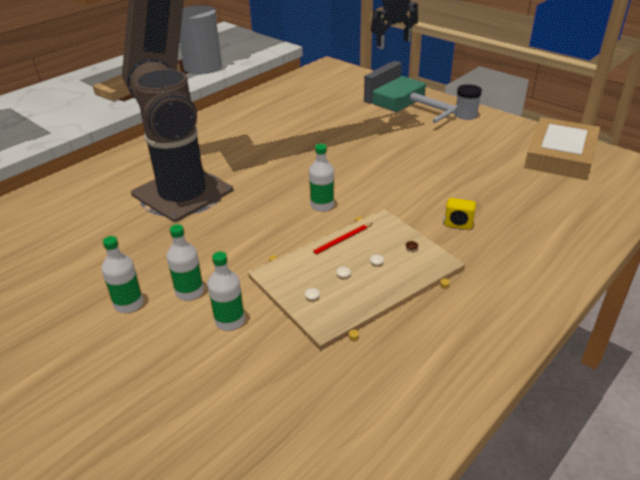

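View pics/side0.png

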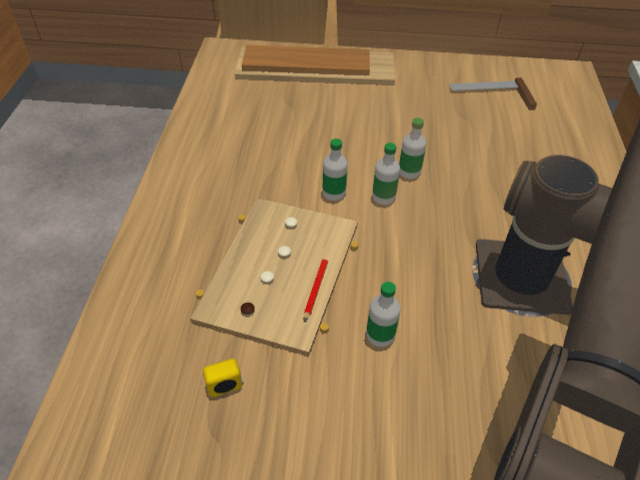

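The scene view shows the walnut cap at about (412,246), with the maples at (377,260), (343,272) and (312,294). In the side view the walnut is at (247,309) and the maples at (267,277), (284,251) and (291,222). The tape sits off the walnut end and the glue bottles are off the other end. One look-alike bottle stands by the near edge.

```bash
cat > h.py <<'E'
import numpy as np,cv2
from scipy.spatial.transform import Rotation as R
def ray(c,T,u,v):
    f=240/np.tan(np.radians(float(c["fov_y"]))/2)
    d=T[:3,:3]@np.array([(u-float(c["cx"]))/f,(v-float(c["cy"]))/f,1]);return T[:3,3],d/np.linalg.norm(d)
def plane(r,z): o,d=r;return o+d*(z-o[2])/d[2]
def tri(rs):
    A=sum(np.eye(3)-np.outer(d,d) for o,d in rs);b=sum((np.eye(3)-np.outer(d,d))@o for o,d in rs)
    p=np.linalg.solve(A,b);return p,[np.linalg.norm(np.cross(p-o,d)) for o,d in rs]
def blob(img,u,v,kind,w=14):
    u0,v0=max(u-w,0),max(v-w,0);p=img[v0:v+w,u0:u+w].astype(int);g=p.sum(2)/3
    m=(g<90) if kind=="dark" else ((p.max(2)-p.min(2)<45)&(g>165))
    n,l,s,c=cv2.connectedComponentsWithStats(m.astype(np.uint8))
    if n<2: return None
    i=1+np.argmax(s[1:,4]);return c[i][0]+u0,c[i][1]+v0,s[i].tolist()
def toolT(s):
    T=np.eye(4);T[:3,:3]=R.from_quat(s["tcp_rot"]).as_matrix();T[:3,3]=s["eef_pos"];return T
E
python3 - <<'E'
from h import *
a,b=[np.load(f"pics/{n}0.npz") for n in("scene","side")]
for k,p,q in(("dark",(412,246),(247,309)),("m",(377,260),(267,277)),("m",(343,272),(284,251)),("m",(312,294),(291,222))):
    x,y=blob(a["img"],*p,k),blob(b["img"],*q,k);print(x,y)
    if x and y: print(k,tri([ray(a,a["T"],*x[:2]),ray(b,b["T"],*y[:2])]))
for n,p,q in(("tape",(460,206),(222,370)),("pencil",(342,239),(316,288)),("glue1",(222,258),(336,145)),("glue2",(177,231),(390,149)),("glue3",(111,243),(418,124)),("glueNear",(320,149),(388,290))):
    print(n,tri([ray(a,a["T"],*p),ray(b,b["T"],*q)]))
from plant import get_state
s=get_state();print(R.from_quat(s["tcp_rot"]).as_matrix().round(3))
E
```

```text
(np.float64(411.51063829787233), np.float64(245.5531914893617), [8, 9, 12, 10, 94]) (np.float64(247.02857142857144), np.float64(308.5785714285714), [8, 8, 13, 13, 140])
dark (array([0.59413123, 0.17449439, 0.02653964]), [np.float64(0.0007909024755149216), np.float64(0.0007909024755148381)])
(np.float64(376.50515463917526), np.float64(258.8556701030928), [7, 9, 14, 9, 97]) (np.float64(266.71276595744683), np.float64(276.22340425531917), [8, 9, 13, 10, 94])
m (array([0.56640223, 0.08620973, 0.02864017]), [np.float64(0.0008534314382110323), np.float64(0.0008534314382108162)])
(np.float64(343.030303030303), np.float64(271.2020202020202), [8, 9, 13, 9, 99]) (np.float64(284.0), np.float64(250.73493975903614), [8, 10, 13, 9, 83])
m (array([0.53904206, 0.00890564, 0.02864816]), [np.float64(0.0008519400127155471), np.float64(0.0008519400127156251)])
(np.float64(311.6810344827586), np.float64(293.0689655172414), [7, 8, 14, 11, 116]) (np.float64(290.6986301369863), np.float64(221.53424657534248), [8, 10, 12, 8, 73])
m (array([ 0.53588821, -0.08326778,  0.02919357]), [np.float64(0.00076838052991
[... 175 characters left out ...]
array([0.45718353, 0.09984843, 0.01940763]), [np.float64(0.00017742772224182122), np.float64(0.0001774277222416087)])
glue1 (array([ 0.44499848, -0.22076195,  0.15640802]), [np.float64(0.0008920377882882906), np.float64(0.0008920377882885542)])
glue2 (array([ 0.31679366, -0.22342292,  0.15548045]), [np.float64(0.0005887853516315784), np.float64(0.0005887853516315656)])
glue3 (array([ 0.25048474, -0.32802935,  0.15458411]), [np.float64(0.00024811290835435407), np.float64(0.00024811290835438594)])
glueNear (array([0.31202069, 0.19197136, 0.15613464]), [np.float64(0.0018148580260532916), np.float64(0.0018148580260531212)])
[[ 0.257 -0.001 -0.966]
 [ 0.966 -0.002  0.257]
 [-0.002 -1.     0.   ]]
```

```bash
python3 -m inch '[{"x":-11,"z":-17,"hand":1},{"x":-22,"z":-33,"hand":1},{"x":-22,"z":-33,"hand":1},{"x":-22,"z":-33,"hand":1},{"x":-22,"z":-33,"hand":1}]' 20
python3 -m inch '[{"x":-22,"z":-33,"hand":1},{"x":-22,"z":-33,"hand":1},{"x":-22,"z":-33,"hand":1},{"x":-22,"z":-33,"hand":1},{"x":-22,"z":-33,"hand":1}]'
python3 -m inch '[{"x":-22,"z":-33,"hand":1},{"x":-22,"z":-33,"hand":1},{"x":-22,"z":-33,"hand":1},{"x":-22,"z":-33,"hand":1},{"x":-11,"z":-17,"hand":1}]'
python3 -m inch '[{"hand":1},{"hand":1},{"hand":1}]'
python3 - <<'E'
from h import *
from plant import *
s=get_state();c=read_camera("wrist");cv2.imwrite("pics/w1.png",c["img"][:,:,::-1])
T=toolT(s)@c["T_tool_cam"];np.savez("pics/w1.npz",Tw=T,**{k:np.array(v) for k,v in c.items()})
print(s["eef_pos"],s["qpos"],s["time"],s["opening"],s["contact_force"]);print(T.round(3),T[:3,:3].T@(np.array([.594,.1745,.028])-T[:3,3]),c["fov_y"])
E
```

```text
[0.17313965 0.65181686 0.24106386] [ 1.16099433e+00  2.87103397e-01  1.57803814e+00 -7.58223160e-06
  1.27862725e+00 -1.50012158e-01] 0.1 0.9978114822735829 [-0.11884059  0.29001299 -0.83213858]
[[ 0.258  0.924  0.282  0.1  ]
 [ 0.966 -0.246 -0.077  0.672]
 [-0.002  0.293 -0.956  0.374]
 [ 0.     0.     0.     1.   ]] [-0.35255526  0.47774093  0.50863841] 65.94109458144958validation failed for argument at $[0]...
validation failed for argument at $[0]...
validation failed for argument at $[0]...
validation failed for argument at $[0]...
```

View pics/w1.png

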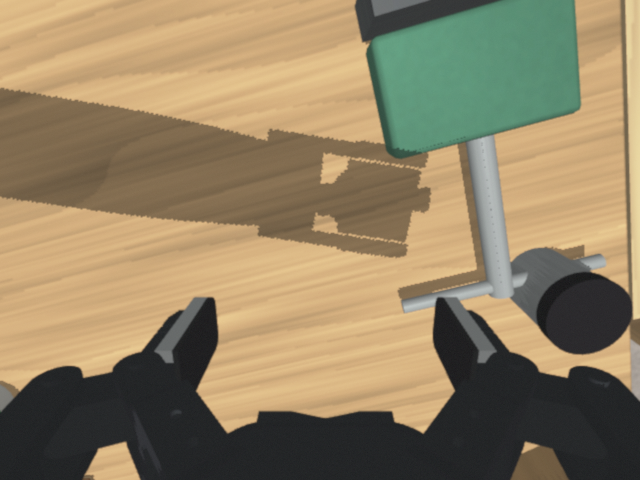

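The rows were refused, apparently because every key must be present, so the arm didn't move. The picture only shows the start spot, with the vise and can. I'll resend with full rows.

```bash
python3 -m inch '[{"ax":0,"ay":0,"az":0,"x":-11,"y":0,"z":-17,"hand":1},{"ax":0,"ay":0,"az":0,"x":-22,"y":0,"z":-33,"hand":1},{"ax":0,"ay":0,"az":0,"x":-22,"y":0,"z":-33,"hand":1},{"ax":0,"ay":0,"az":0,"x":-22,"y":0,"z":-33,"hand":1},{"ax":0,"ay":0,"az":0,"x":-22,"y":0,"z":-33,"hand":1}]' 20
```

```text
time: 0.57
eef_pos: [0.2925, 0.5169, 0.2419]
tcp_rot: [0.56, 0.431, -0.431, -0.56]
contact_force: [-0.1, 0.0, -0.1]
opening: 0.299
```

```bash
python3 -m inch '[{"ax":0,"ay":0,"az":0,"x":-22,"y":0,"z":-33,"hand":1},{"ax":0,"ay":0,"az":0,"x":-22,"y":0,"z":-33,"hand":1},{"ax":0,"ay":0,"az":0,"x":-22,"y":0,"z":-33,"hand":1},{"ax":0,"ay":0,"az":0,"x":-22,"y":0,"z":-33,"hand":1},{"ax":0,"ay":0,"az":0,"x":-22,"y":0,"z":-33,"hand":1}]'
python3 -m inch '[{"ax":0,"ay":0,"az":0,"x":-22,"y":5,"z":-33,"hand":1},{"ax":0,"ay":0,"az":0,"x":-22,"y":10,"z":-33,"hand":1},{"ax":0,"ay":0,"az":0,"x":-22,"y":10,"z":-33,"hand":1},{"ax":0,"ay":0,"az":0,"x":-22,"y":10,"z":-33,"hand":1},{"ax":0,"ay":0,"az":0,"x":-22,"y":5,"z":-33,"hand":1}]'
python3 -m inch '[{"ax":0,"ay":0,"az":0,"x":-22,"y":0,"z":-33,"hand":1},{"ax":0,"ay":0,"az":0,"x":-11,"y":0,"z":-17,"hand":1},{"ax":0,"ay":0,"az":0,"x":0,"y":0,"z":0,"hand":1},{"ax":0,"ay":0,"az":0,"x":0,"y":0,"z":0,"hand":1}]'
cat > look.py <<'E'
import sys
from h import *
from plant import *
n=sys.argv[1]
s=get_state();c=read_camera("wrist");cv2.imwrite(f"pics/{n}.png",c["img"][:,:,::-1])
T=toolT(s)@c["T_tool_cam"];np.savez(f"pics/{n}.npz",Tw=T,Tt=toolT(s),**{k:np.array(v) for k,v in c.items()})
print(s["eef_pos"],s["time"],s["opening"],s["contact_force"])
f=240/np.tan(np.radians(c["fov_y"])/2)
for nm,P in(("walnut",[.5941,.1745,.0285]),("tcp",s["eef_pos"])):
    q=T[:3,:3].T@(np.array(P)-T[:3,3]);print(nm,"px",q[:2]/q[2]*f+[c["cx"],c["cy"]])
print("to go tool mm",1000*toolT(s)[:3,:3].T@(np.array([.5941,.1745,.033])-s["eef_pos"]))
E
python3 look.py w2
```

```text
time: 0.98
eef_pos: [0.4239, 0.368, 0.2421]
tcp_rot: [-0.561, -0.431, 0.431, 0.561]
contact_force: [0.5, 0.7, -0.4]
opening: 0.001
time: 1.4
eef_pos: [0.5545, 0.2191, 0.2005]
tcp_rot: [-0.56, -0.43, 0.432, 0.561]
contact_force: [-0.2, 0.2, -1.0]
opening: -0.0
time: 1.73
eef_pos: [0.5945, 0.1752, 0.2017]
tcp_rot: [-0.561, -0.43, 0.431, 0.561]
contact_force: [0.7, 0.5, -0.7]
opening: 0.001
[0.59445967 0.17524661 0.20169752] 1.7333 0.0014880643344059752 [ 0.73203258  0.4916478  -0.65506131]
walnut px [323.74010976 212.33820509]
tcp px [324.40612406 316.09551922]
to go tool mm [-7.93568838e-01  1.68697673e+02 -7.53516102e-02]
```

View pics/w2.png

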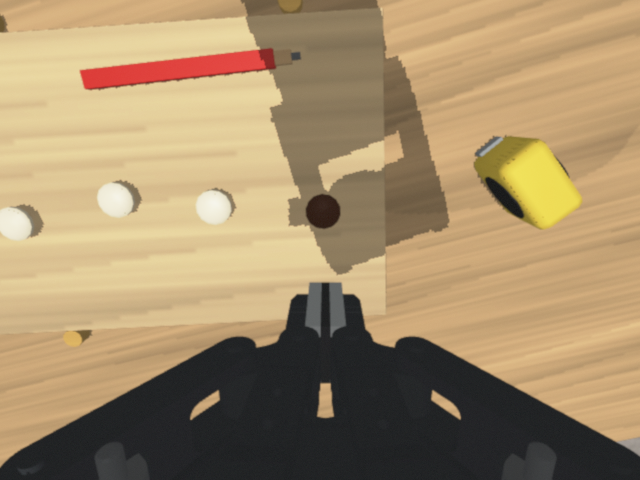

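The walnut cap is at (323,212), within 1 px of the prediction, so the fingertips at (325,285) are lined up with it. The maples, pencil and tape are clear. Next I'll descend.

```bash
python3 -m inch '[{"ax":0,"ay":0,"az":0,"x":-0.8,"y":30,"z":0,"hand":1},{"ax":0,"ay":0,"az":0,"x":0,"y":40,"z":0,"hand":1},{"ax":0,"ay":0,"az":0,"x":0,"y":40,"z":0,"hand":1},{"ax":0,"ay":0,"az":0,"x":0,"y":28,"z":0,"hand":1},{"ax":0,"ay":0,"az":0,"x":0,"y":0,"z":0,"hand":1}]'
python3 -m inch '[{"ax":0,"ay":0,"az":0,"x":0,"y":0,"z":0,"hand":1},{"ax":0,"ay":0,"az":0,"x":0,"y":0,"z":0,"hand":1}]'
python3 look.py w3
python3 - <<'E'
from h import *
rs=[]
for n,u,v in(("w2",323,212),):
    a=np.load(f"pics/{n}.npz");b=blob(a["img"],u,v,"dark",30);print(b);rs.append(ray(a,a["Tw"],*b[:2]))
for n,q,z in(("scene0",(412,246),0),("side0",(247,309),0)):
    a=np.load(f"pics/{n}.npz");rs.append(ray(a,a["T"],*blob(a["img"],*q,"dark")[:2]))
print(tri(rs))
E
```

```text
time: 2.2
eef_pos: [0.5872, 0.1763, 0.0567]
tcp_rot: [-0.557, -0.427, 0.436, 0.563]
contact_force: [-1.8, 0.4, -0.3]
opening: 0.001
time: 2.37
eef_pos: [0.595, 0.1766, 0.0666]
tcp_rot: [0.561, 0.432, -0.43, -0.56]
contact_force: [0.2, 0.2, 1.0]
opening: -0.002
[0.59495265 0.17664251 0.06657191] 2.3667 -0.0023295544570870914 [0.1677969  0.23810532 1.04505731]
walnut px [319.82851299 276.65250555]
tcp px [324.39169776 316.07548882]
to go tool mm [-2.33241631 33.56797115  0.37646165]
(np.float64(322.6220145379024), np.float64(211.01453790238838), [13, 12, 35, 35, 963])
(array([0.59385086, 0.17419673, 0.02637946]), [np.float64(0.0007638731599253035), np.float64(0.0004969738818975102), np.float64(0.0011519487550095513)])
```

View pics/w3.png

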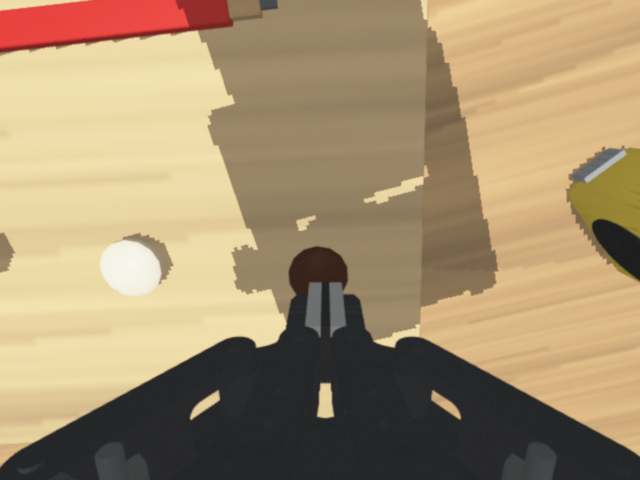

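The cap is at (318,273), just left of the fingers' centre line at 325. I'll shift x by about -2.5 mm and go down slowly.

```bash
python3 -m inch '[{"ax":0,"ay":0,"az":0,"x":-2.5,"y":4,"z":0.5,"hand":1},{"ax":0,"ay":0,"az":0,"x":0,"y":4,"z":0,"hand":1},{"ax":0,"ay":0,"az":0,"x":0,"y":4,"z":0,"hand":1},{"ax":0,"ay":0,"az":0,"x":0,"y":2,"z":0,"hand":1},{"ax":0,"ay":0,"az":0,"x":0,"y":0,"z":0,"hand":1}]'
python3 -m inch '[{"ax":0,"ay":0,"az":0,"x":0,"y":1,"z":0,"hand":1},{"ax":0,"ay":0,"az":0,"x":0,"y":1,"z":0,"hand":1},{"ax":0,"ay":0,"az":0,"x":0,"y":1,"z":0,"hand":1},{"ax":0,"ay":0,"az":0,"x":0,"y":1,"z":0,"hand":1}]'
```

```text
time: 2.83
eef_pos: [0.5924, 0.173, 0.0497]
tcp_rot: [-0.56, -0.431, 0.431, 0.561]
contact_force: [0.7, -0.4, -0.5]
opening: -0.001
time: 3.17
eef_pos: [0.5929, 0.1732, 0.0463]
tcp_rot: [0.561, 0.431, -0.431, -0.561]
contact_force: [-0.1, -0.2, -0.3]
opening: -0.004
```

```bash
for i in 1; do python3 -m inch '[{"ax":0,"ay":0,"az":0,"x":0.3,"y":1,"z":-0.5,"hand":1},{"ax":0,"ay":0,"az":0,"x":0,"y":1,"z":0,"hand":1},{"ax":0,"ay":0,"az":0,"x":0,"y":1,"z":0,"hand":1}]'; done
python3 -m inch '[{"ax":0,"ay":0,"az":0,"x":0,"y":1,"z":0,"hand":1},{"ax":0,"ay":0,"az":0,"x":0,"y":1,"z":0,"hand":1}]'
python3 -m inch '[{"ax":0,"ay":0,"az":0,"x":0,"y":1,"z":0,"hand":1},{"ax":0,"ay":0,"az":0,"x":0,"y":1,"z":0,"hand":1}]'
```

```text
time: 3.42
eef_pos: [0.5936, 0.1734, 0.0439]
tcp_rot: [-0.561, -0.431, 0.431, 0.561]
contact_force: [-1.8, -0.1, 4.6]
opening: 0.001
time: 3.58
eef_pos: [0.5936, 0.1734, 0.0421]
tcp_rot: [0.561, 0.431, -0.431, -0.561]
contact_force: [-1.6, -0.8, 4.3]
opening: 0.001
time: 3.75
eef_pos: [0.5936, 0.1734, 0.04]
tcp_rot: [0.561, 0.431, -0.431, -0.56]
contact_force: [-2.4, -0.6, 5.7]
opening: 0.004
```

Contact is made: about 5 N, as expected. The stop should come at a TCP height near 0.036.

```bash
python3 -m inch '[{"ax":0,"ay":0,"az":0,"x":0,"y":1,"z":0,"hand":1},{"ax":0,"ay":0,"az":0,"x":0,"y":1,"z":0,"hand":1}]'
python3 -m inch '[{"ax":0,"ay":0,"az":0,"x":0,"y":1,"z":0,"hand":1}]'
python3 -m inch '[{"ax":0,"ay":0,"az":0,"x":0,"y":0.7,"z":0,"hand":1}]'
python3 -m inch '[{"ax":0,"ay":0,"az":0,"x":0,"y":0.5,"z":0,"hand":1}]'
```

```text
time: 3.92
eef_pos: [0.5936, 0.1734, 0.0379]
tcp_rot: [0.561, 0.431, -0.431, -0.561]
contact_force: [-2.4, -0.7, 5.2]
opening: 0.001
time: 4.0
eef_pos: [0.5936, 0.1734, 0.0369]
tcp_rot: [0.561, 0.431, -0.431, -0.56]
contact_force: [-2.1, 0.1, 5.3]
opening: -0.0
time: 4.08
eef_pos: [0.5936, 0.1734, 0.0361]
tcp_rot: [0.561, 0.431, -0.431, -0.561]
contact_force: [-2.4, 0.6, 5.2]
opening: 0.002
time: 4.17
eef_pos: [0.5936, 0.1734, 0.036]
tcp_rot: [-0.561, -0.431, 0.431, 0.561]
contact_force: [-3.3, -1.4, 10.0]
opening: 0.001
```

```bash
python3 -m inch '[{"ax":0,"ay":0,"az":0,"x":0,"y":0.3,"z":0,"hand":1},{"ax":0,"ay":0,"az":0,"x":0,"y":0,"z":0,"hand":1}]'
python3 -m inch '[{"ax":0,"ay":0,"az":0,"x":0,"y":0.3,"z":0,"hand":1},{"ax":0,"ay":0,"az":0,"x":0,"y":0,"z":0,"hand":1}]'
```

```text
time: 4.33
eef_pos: [0.5936, 0.1734, 0.036]
tcp_rot: [-0.56, -0.431, 0.431, 0.561]
contact_force: [-3.4, -0.7, 8.8]
opening: -0.002
time: 4.5
eef_pos: [0.5936, 0.1734, 0.036]
tcp_rot: [-0.56, -0.431, 0.431, 0.561]
contact_force: [-4.1, -1.6, 10.8]
opening: -0.002
```

The TCP has stopped at 0.0360 while the force has doubled, and the commanded pose has gone on. That is the hard stop at the expected height, so I'll withdraw straight up and check.

```bash
python3 -m inch '[{"ax":0,"ay":0,"az":0,"x":0,"y":-2,"z":0,"hand":1},{"ax":0,"ay":0,"az":0,"x":0,"y":-6,"z":0,"hand":1},{"ax":0,"ay":0,"az":0,"x":0,"y":-20,"z":0,"hand":1},{"ax":0,"ay":0,"az":0,"x":0,"y":-35,"z":0,"hand":1},{"ax":0,"ay":0,"az":0,"x":0,"y":-38,"z":0,"hand":1}]'
python3 -m inch '[{"ax":0,"ay":0,"az":0,"x":0,"y":-38,"z":0,"hand":1},{"ax":0,"ay":0,"az":0,"x":0,"y":-30,"z":0,"hand":1},{"ax":0,"ay":0,"az":0,"x":0,"y":0,"z":0,"hand":1},{"ax":0,"ay":0,"az":0,"x":0,"y":0,"z":0,"hand":1},{"ax":0,"ay":0,"az":0,"x":0,"y":0,"z":0,"hand":1}]'
python3 look.py w4
python3 - <<'E'
from h import *
from plant import read_camera
im={}
for n in("scene","side"):
    c=read_camera(n);im[n]=c
    d=cv2.absdiff(c["img"],np.load(f"pics/{n}0.npz")["img"]).max(2)
    cv2.imwrite(f"pics/{n}1.png",c["img"][:,:,::-1])
ps=(("dark",(412,246),(247,309)),("m",(377,260),(267,277)),("m",(343,272),(284,251)),("m",(312,294),(291,222)))
for k,p,q in ps:
    o=[]
    for n,u in(("scene",p),("side",q)):
        a=np.load(f"pics/{n}0.npz");x=blob(a["img"],*u,k);y=blob(im[n]["img"],*u,k);o+=[(n,np.round(x[:2],1),y and np.round(y[:2],1))]
    print(k,o)
g=lambda n:cv2.resize(cv2.imread(f"pics/{n}1.png")[110:410,150:550],(400,300))
w=cv2.resize(cv2.imread("pics/w4.png"),(400,300))
cv2.imwrite("pics/chk.png",np.vstack([np.hstack([g("scene"),g("side")]),np.hstack([w,w*0])]))
E
```

```text
time: 4.92
eef_pos: [0.5916, 0.1731, 0.1337]
tcp_rot: [-0.56, -0.429, 0.433, 0.562]
contact_force: [0.9, -0.8, 0.7]
opening: 0.002
time: 5.33
eef_pos: [0.5928, 0.1733, 0.2024]
tcp_rot: [-0.56, -0.431, 0.431, 0.561]
contact_force: [-0.4, -0.1, -0.7]
opening: 0.005
[0.59282643 0.17328923 0.20243613] 5.3333 0.005155706517045772 [-0.399961   -0.07168495 -0.67449297]
walnut px [326.52994736 213.32647232]
tcp px [324.39953726 316.09346995]
to go tool mm [  1.58457681 169.43405819  -1.13065856]
dark [('scene', array([411.5, 245.6]), array([411.3, 247.8])), ('side', array([247. , 308.6]), array([247.4, 310.4]))]
m [('scene', array([376.5, 258.9]), array([376.4, 258.9])), ('side', array([266.7, 276.2]), array([266.7, 276.1]))]
m [('scene', array([343. , 271.2]), array([343.1, 271.4])), ('side', array([284. , 250.7]), array([283.9, 250.6]))]
m [('scene', array([311.7, 293.1]), array([311.7, 293.2])), ('side', array([290.7, 221.5]), array([290.6, 221.6]))]
```

View pics/chk.png

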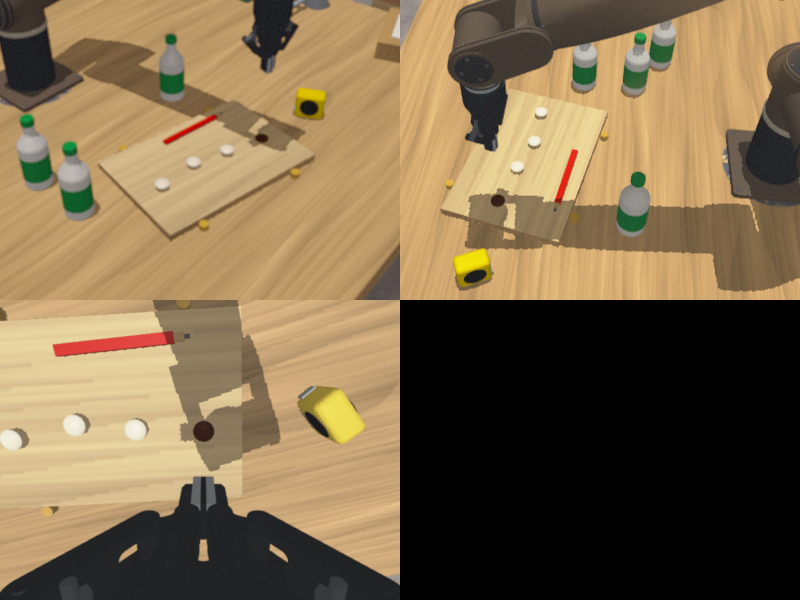

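All the maples, the pencil, the tape and the bottles look unmoved. The walnut's blob moved down only 2 px, but its mask may include the shank or shadow, so I'll check the head's top edge in each view.

Run:
```python
from h import *
for n,(u,v) in(("scene",(412,246)),("side",(247,309))):
    a=np.load(f"pics/{n}0.npz");A=a["img"];B=cv2.imread(f"pics/{n}1.png")[:,:,::-1]
    print(n,"top face px/9mm:",end=" ")
    f=240/np.tan(np.radians(float(a["fov_y"]))/2);pr=lambda P:(lambda q:q[:2]/q[2]*f+[float(a["cx"]),float(a["cy"])])(a["T"][:3,:3].T@(np.array(P)-a["T"][:3,3]))
    print(pr([.594,.1742,.025])-pr([.594,.1742,.034]))
    for I in(A,B):
        print(blob(I,u,v,"dark")); print(I[v-11:v+13,u-1:u+2].mean((1,2)).astype(int))
```

```text
scene top face px/9mm: [-0.30058648  3.24836987]
(np.float64(411.51063829787233), np.float64(245.5531914893617), [8, 9, 12, 10, 94])
[158 155 154 154 150 127  83  47  41  41  48  52  49  44  53  81 102 128
 153 164 165 163 161 164]
(np.float64(411.3070175438597), np.float64(247.81578947368422), [6, 11, 15, 10, 114])
[151 131 113 101  99 103 104 101  81  52  29  28  25  26  24  30  36  63
  96 126 153 165 169 171]
side top face px/9mm: [0.33463909 2.50472599]
(np.float64(247.02857142857144), np.float64(308.5785714285714), [8, 8, 13, 13, 140])
[165 163 163 152 109  39  40  45  42  46  51  53  50  50  46  43  66  90
  93 129 160 161 160 162]
(np.float64(247.43661971830986), np.float64(310.38028169014086), [8, 10, 14, 12, 142])
[172 138 138 138 131 117  91  36  30  33  33  34  33  35  38  34  39  38
  64 101 114 115 115 117]
```

The head's top edge dropped about 2.5 px in the scene view and 2.3 px in the side view. A 9 mm drop would give 3.2 and 2.5 px, so this fits about 8 mm of travel and a hard stop at TCP 36 mm (tips at 25 mm). I'll hand in.

```bash
python3 -c "
from plant import *
print(get_state()['contact_force'],sign_off())"
```

```text
the job is handed in; nothing more can be done
[ 0.10376219 -1.01553808 -1.21804795] None
```

The walnut cap is pressed home, and I handed the job in at about 5.5 s of the 32 s allowed, with the gripper well clear. I pressed with the closed fingertips, straight down in steps of 1 mm or less.

- **Seating:** The cap resisted with about 5 N on the way down. The tool then stopped at a TCP height of 36.0 mm, so the tips were 25 mm above the bench, which matches a seated head. The upward force rose to about 11 N there with no further movement. I stopped at that force to keep the press gentle.
- **Other items:** All three maple caps were within 0.2 px of where they started in both fixed views. The pencil, tape measure and glue bottles look unmoved, though I checked those by eye only.
- **Check that disagreed at first:** The walnut's dark area moved only about 2 px, less than the 2.5–3.2 px expected for 9 mm. That area was disturbed by shadow. The head's top edge moved about 2.3–2.5 px, which fits roughly 8 mm of travel. The pictures alone would not prove the cap is seated; the force and height readings are the stronger evidence.
- **Refused commands:** My first move commands were refused because the rows left out some values. Nothing moved.

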